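Unlock a pressure cooker and lift its lid level over the pot

ROBOT

A 6-joint arm with a two-finger parallel gripper is mounted at the origin on a cart in front of the work surface, level with it; the furniture and walls round the work are solid. World frame = base frame: x ahead of the robot, y to its left, z up, the work surface at z = 0. Lengths are in m, angles in rad, forces in N, time in s.
With the tool pointing down it reaches from about 0.35 to 0.85 m from the base axis. Payload 8.1 kg.
Tool frame: the origin (TCP) lies at the very end of the fingers, on their centre line; the grasp point (between the pads) lies 19 mm behind it; z points along the fingers, y is the line along which they close (so a half turn about z gives the same grasp; the last joint's range is limited). The gripper opens to 85 mm and grips with 20 to 120 N. Pads are 22 mm wide; open, the fingers measure 114 mm over their backs; the gripper's body (76 mm by 85 mm) begins 54 mm behind the grasp point. The pads swing forward as they close: fully open they stand 13 mm farther back than shut.
Start: joints at [-1.224, 0.13, 1.488, -0, 1.523, -0.085], TCP at [0.251, -0.545, 0.231] pointing down, gripper open.
Joint ranges: [-2.96, 2.96], [-0.89, 2.26], [0.02, 2.5], [-1.34, 4.48], [0, 2.73], [-2.66, 2.66]. Speed limits (rad/s): [2.39, 2.39, 2.79, 3.14, 3.14, 3.14].

INTERFACE

Orientations are given as [roll, pitch, yaw] about the fixed x, y, z axes, in that order (R = Rz(yaw) Ry(pitch) Rx(roll)).
In Python, from workcell import state, grab_frame, ticket gives the robot as it stands.
- The arm moves only by the tool jog_arm, never from a script. Its arguments are lists of equal length, an entry for each row: "hand": the finger opening in cm, from 0 to 8.54; "offset": the shift along the tool's x, y, z in cm, a list of three; "turn": the turn, a rotation vector about the tool's x, y, z in rad, a list of three. In form: {"hand": [hand, ...], "offset": [[x, y, z], ...], "turn": [[wx, wy, wz], ...]}. A call has 1 to 10 rows; each row shifts and turns the commanded pose from where the row before left it, along the tool's axes as they then stand; what a row does not reach is not made up. A row lasts 1/10 s, in which the tool goes at most 50 mm and 8.59 degrees, less where a joint would pass 70% of its speed; a pose out of reach is approached as far as the arm can. A call with a gripper value outside its range is refused whole. The fingers move at their own pace and stop on an object; "newtons" is the grip in N (left out, the last holds). Time passes only in rows, so rows that do not move let the fingers close. It gives the time, the measured TCP pose, the force, the opening and the grip force at its end, in the units of the state.
- state(): the state, without advancing time (a new reading comes with each control period).
- grab_frame(name): name is "side" or "top"; returns a dict with "image" (400x640x3 uint8, blue, green, red), "range_z" (400x640 float32, m along the optical axis (not along the pixel's ray), 0 where there is no reading), "fx", "fy", "cx", "cy" (pixels), "T" (4x4, takes a point from camera to world coordinates). Camera axes: x right, y down, z forward; pixel columns grow to the right and rows downward; lengths in m; the calibration is good to about 2 mm. A picture is of the moment at which its call begins.
- ticket.hand_in(): hands the job in; it is judged then, once.
The state is a dict: "t": time; "joint_positions": joint angles; "joint_vel": joint speeds; "effort": joint torques, N m; "tcp_pos": TCP position; "eef_rot": TCP orientation; "force": force on the tool from outside, world axes, zero at the start; "torque": the same for the moment, N m; "gripper_width": finger opening in m; "grasp_force": force on a finger pad.
Only numpy, scipy, OpenCV 4.12 (cv2) and the standard library are available. Lean on these libraries where they do the work, as an engineer would, in place of code of your own. Each camera call takes 0.05 s, during which the arm holds its last target. There are 200 camera calls.

TASK

The pressure cooker has been let down and has to be opened: turn the black bar knob on its lid counter-clockwise (seen from above) past its click to the stop, so that the two clamp jaws open, while the lid still sits on the pot. Then lift the lid by that knob straight up to about 10 cm above the pot's rim, level all the way so that the drips under it fall back into the pot, and finish there, still holding it steady and level over the pot. Leave the pot on its trivet and do not disturb the timer, the spice jar or the sugar shaker.

Things in the scene. Friction and masses are not known exactly. Their poses are not given: they have to be found in the camera images.
- cooker_pot: Low round steel pot, 3.5 kg, loose on a flat cork trivet (200 mm across, 8 thick). Diameter 190, flange at the rim 206 across and 6 thick, height 110. Origin: centre of its underside; z up. Black loop handles on its +y and -y sides reach 160 mm from the axis; each loop's two legs stand 36 mm apart and keep the lid's 30 mm wide jaws, and so the lid, from turning.
- pot_rim (a point): Centre of the pot's mouth, in the plane of the rim, 110 mm above the pot's underside.
- cooker_lid: Round steel lid, 203 mm across, about 0.58 kg with its fittings (0.45 to 0.75), balanced on its axis. Origin: on the axis in the face that rests on the rim (at pot_rim while seated); a spigot goes 10 mm deeper. A bridge bar lies along its y axis; the sliding jaw at each end hooks under the flange, 12.5 mm below the rim, while locked. Steam valve and pin stay below 36 mm above the origin.
- knob_grip (a point): Middle of the knob's bar, where to grip it, on the lid's axis, 71 mm above the lid's origin. Turns with the knob: x across the bar, y along it, z up. The black bar is 24 mm thick, 62 long, flat upright sides, from 23 mm below to 17 mm above this point; under it a round skirt 60 mm across.
- lock_knob (a joint): Angle of the knob against the lid, rad: 0 locked (bar along the bridge), grows counter-clockwise seen from above to a hard stop at 1.25 (open). Turns easily to about 0.25; then a sprung roller resists with up to 0.2 N m until the crest at about 0.66, beyond which the knob snaps on to about 1.05 and turns freely to the stop. The jaws move out 7.2 mm a rad and clear the flange from about 0.75.
- kitchen_timer: Bystander: round wind-up timer, red and white, 68 mm across, 60 high. Origin: centre of its underside.
- spice_jar: Bystander: spice jar with a red cap, 47 mm across, 97 high. Origin: centre of its underside.
- sugar_shaker: Bystander: steel shaker with a perforated domed lid, 68 mm across, 92 high. Origin: centre of its underside.
There are look-alikes about, which are no part of the job. Leave any purple look-alike of the cooker_lid alone.

How it is judged:
By the outcome, as a careful person would: the job done as asked, in the order asked, and still so for the second after the job is handed in, while the arm keeps its last pose, push and grip.
It also fails if it takes over 35 s, if anything falls off the work surface, if the arm or the gripper's body presses on something with over 40 N, if the wrist force passes 120 N, or if a joint passes its speed limit or range.

## Working session

There is one attempt and no reset: what is moved stays moved. The work goes in short steps, Python scripts to look and compute and a tool call to move; the robot and the scene stay as the last step left them, time stands still between calls to the robot, and variables do not carry over. Pictures are saved under pics/ and viewed, at most 10 in all, crops included, and the job is handed in when it is done.

Besides the shell and the picture viewer there is one more tool, called after "Call:" by a JSON object that holds its "api" and its "payload", one argument or row to a line. jog_arm: Moves the arm, as the interface text tells. Its arguments: {"type":"object","properties":{"hand":{"type":"array","items":{"type":"number"}},"offset":{"type":"array","items":{"type":"array","items":{"type":"number"}}},"turn":{"type":"array","items":{"type":"array","items":{"type":"number"}}},"newtons":{"type":"number"}},"required":["hand","offset","turn"]}

```bash
mkdir -p pics; cat > h.py <<'E'
import numpy as np, cv2
from workcell import state, grab_frame, ticket
def pts(f):
    z=f["range_z"]; v,u=np.mgrid[:z.shape[0],:z.shape[1]]
    P=np.stack([(u-f["cx"])/f["fx"]*z,(v-f["cy"])/f["fy"]*z,z],-1)
    W=P@f["T"][:3,:3].T+f["T"][:3,3]; W[z==0]=np.nan; return W
E
python3 - <<'E'
from h import *
for n in("top","side"):
    f=grab_frame(n); cv2.imwrite(f"pics/{n}0.png",f["image"]); np.save(f"{n}0.npy",pts(f)); print(f["T"].round(3).tolist(),f["fx"])
print(state())
E
```

```text
[[0.003, -0.997, 0.08, 0.54], [-1.0, -0.004, -0.012, -0.195], [0.012, -0.08, -0.997, 1.448], [0.0, 0.0, 0.0, 1.0]] 432.1486628299986
[[-0.939, -0.115, 0.325, 0.237], [-0.344, 0.327, -0.88, 0.873], [-0.005, -0.938, -0.347, 0.568], [0.0, 0.0, 0.0, 1.0]] 420.76595937733384
{'t': 0.1, 'joint_positions': array([-1.22438945e+00,  1.31060625e-01,  1.48916792e+00, -1.92691127e-05,
        1.52300963e+00, -8.53742954e-02]), 'joint_vel': array([ 0.00116884, -0.00131074, -0.00285182,  0.0024896 ,  0.0012207 ,
        0.00028453]), 'effort': array([ 1.55057143e-03, -5.70954251e+01, -5.01940978e+01, -1.31164684e-04,
        8.23035050e-03, -8.81934875e-05]), 'tcp_pos': array([ 0.25095299, -0.54445365,  0.23036563]), 'eef_rot': array([-3.13995149e+00, -1.21138429e-04,  4.31782013e-01]), 'force': array([-0.63617308,  0.34724276, -0.70758258]), 'torque': array([-0.07288355, -0.01365628,  0.00493679]), 'grasp_force': 0.0, 'gripper_width': 0.08529743734366667}
```

View pics/top0.png

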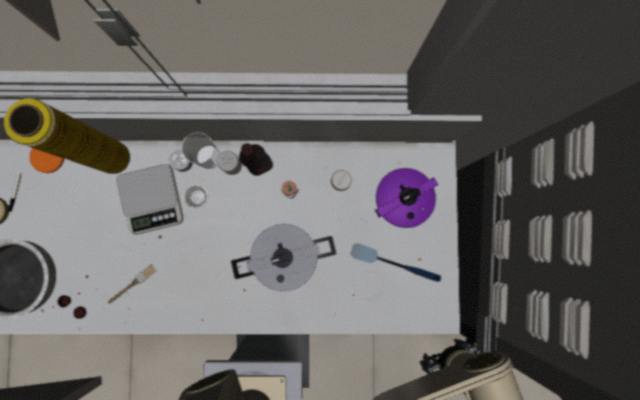

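View pics/side0.png

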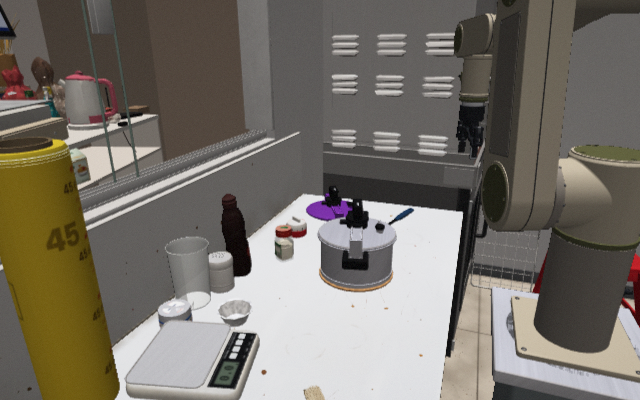

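The top view shows the cooker at (284,257), its handles at (241,267) and (326,246), and the purple look-alike at (406,197). In the side view the cooker is at (357,250). Next I measure it.

```bash
python3 - <<'E'
from h import *
W=np.load("top0.npy"); im=cv2.imread("pics/top0.png")
S=W[200:310,215:350].reshape(-1,3)
for lo,hi in((.09,.115),(.112,.135),(.135,.16),(.16,.18),(.18,.21),(.21,.25)):
    m=(S[:,2]>lo)&(S[:,2]<hi); q=S[m]
    if len(q)>4:
        r=cv2.minAreaRect(q[:,:2].astype(np.float32)*1000); c=cv2.minEnclosingCircle(q[:,:2].astype(np.float32)*1000)
        print(lo,hi,len(q),q[:,:2].mean(0).round(4),np.median(q[:,2]).round(4),r,c)
Z=np.load("side0.npy")[170:300,300:410].reshape(-1,3); 
m=(Z[:,2]>.176)&(Z[:,2]<.23)&(abs(Z[:,0]-.47)<.2)&(abs(Z[:,1]+.1)<.15);q=Z[m]; print("side",len(q),q.min(0),q.max(0),q.mean(0),cv2.minAreaRect(q[:,:2].astype(np.float32)*1000))
a=cv2.resize(im[215:300,225:345],None,fx=6,fy=6,interpolation=cv2.INTER_CUBIC)
cv2.imwrite("pics/c1.png",a)
E
```

```text
0.09 0.115 70 [ 0.4877 -0.0885] 0.1106 ((491.86151123046875, -98.36380004882812), (267.0876770019531, 194.88795471191406), 76.70861053466797) ((500.1685485839844, -103.14793395996094), 148.3451690673828)
0.112 0.135 2396 [ 0.4949 -0.1047] 0.1288 ((494.29315185546875, -104.28399658203125), (203.56668090820312, 301.82635498046875), 43.6767692565918) ((495.02728271484375, -103.95983123779297), 160.86654663085938)
0.135 0.16 1272 [ 0.4933 -0.1046] 0.1406 ((495.37445068359375, -102.93952941894531), (167.68614196777344, 182.0289306640625), 54.494171142578125) ((492.03485107421875, -105.09567260742188), 110.38138580322266)
0.16 0.18 154 [ 0.4949 -0.1046] 0.1665 ((494.3926086425781, -104.57316589355469), (57.33201599121094, 56.708187103271484), 32.35776901245117) ((494.3823547363281, -105.44947814941406), 30.05916976928711)
0.18 0.21 175 [ 0.4946 -0.1054] 0.2054 ((494.0506286621094, -104.60641479492188), (23.526918411254883, 61.784244537353516), 18.50200080871582) ((493.9488525390625, -104.56329345703125), 31.340106964111328)
0.21 0.25 8 [ 0.4913 -0.1024] 0.2109 ((490.6543884277344, -106.07157135009766), (12.806624412536621, 45.45907211303711), 6.571691036224365) ((495.879150390625, -105.46965026855469), 22.75840187072754)
side 168 [ 0.47482052 -0.12391982  0.17605633] [ 0.51032734 -0.06867324  0.20484145] [ 0.4888769  -0.08471205  0.19470052] ((492.04559326171875, -97.13059997558594), (22.910720825195312, 55.65913391113281), 16.315298080444336)
```

View pics/c1.png

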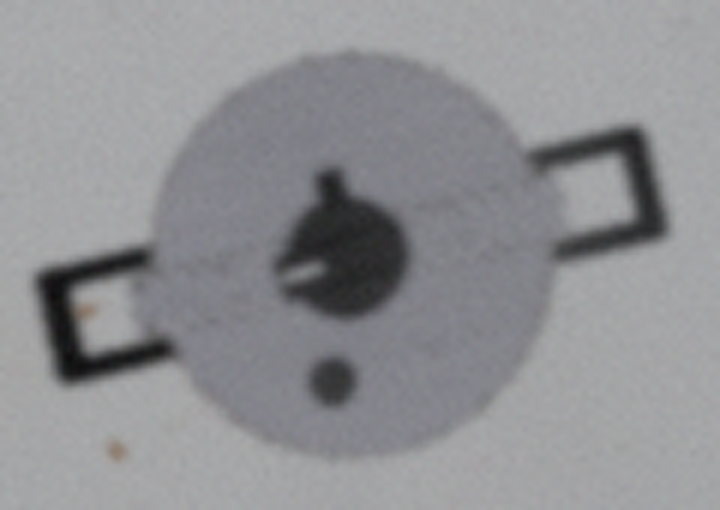

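The close-up shows the bar's index mark at (300,272) and its centre at (345,257). That puts the bar at about 18.5° from world y, with its centre at (0.494, -0.105) and its top at z 0.206. I'm moving over it now.

Call:
{"api": "jog_arm", "payload": {
  "hand": [7, 7, 7, 7, 7, 7, 7, 7, 7, 7],
  "offset": [
    [2, -1.5, -1],
    [4, -2.94, -1],
    [4, -2.94, -0.5],
    [4, -2.94, 0],
    [4, -2.94, 0],
    [4, -2.94, 0],
    [4, -2.94, 0],
    [4, -2.94, 0],
    [4, -2.94, 0],
    [4, -2.94, 0]
  ],
  "turn": [
    [0, 0, 0],
    [0, 0, 0],
    [0, 0, 0],
    [0, 0, 0],
    [0, 0, 0],
    [0, 0, 0],
    [0, 0, 0],
    [0, 0, 0],
    [0, 0, 0],
    [0, 0, 0]
  ],
  "newtons": 60
}}

```text
t: 1.1
tcp_pos: [0.4793, -0.1305, 0.256]
eef_rot: [-3.142, 0.0, 0.432]
force: [1.2, -0.7, 0.8]
gripper_width: 0.0698
grasp_force: 0.0
```

Call:
{"api": "jog_arm", "payload": {
  "hand": [7, 7, 7, 7, 7, 7, 7, 7, 7, 7],
  "offset": [
    [2, -1.5, 0],
    [0, 0, 0],
    [0, 0, 0],
    [0, 0, 0],
    [0, 0, 0],
    [0, 0, 0],
    [0, 0, 0],
    [0, 0, 0],
    [0, 0, 0],
    [0, 0, 0]
  ],
  "turn": [
    [0, 0, 0],
    [0, 0, -0.146],
    [0, 0, -0.146],
    [0, 0, -0.146],
    [0, 0, -0.146],
    [0, 0, -0.146],
    [0, 0, -0.146],
    [0, 0, -0.146],
    [0, 0, -0.146],
    [0, 0, -0.146]
  ]
}}

```text
t: 2.1
tcp_pos: [0.4905, -0.1104, 0.2556]
eef_rot: [-3.141, -0.001, 1.752]
force: [1.0, -0.1, -0.8]
gripper_width: 0.0701
grasp_force: 0.0
```

Call:
{"api": "jog_arm", "payload": {
  "hand": [7, 7, 7],
  "offset": [
    [0, 0, 0],
    [0, 0, 0],
    [0, 0, 0]
  ],
  "turn": [
    [0, 0, -0.146],
    [0, 0, 0],
    [0, 0, 0]
  ]
}}

```text
t: 2.4
tcp_pos: [0.4906, -0.1104, 0.2558]
eef_rot: [-3.141, -0.0, 1.887]
force: [0.1, 0.2, -0.2]
gripper_width: 0.07
grasp_force: 0.0
```

Call:
{"api": "jog_arm", "payload": {
  "hand": [7, 7, 7, 7, 7, 7, 7, 7],
  "offset": [
    [0.44, 0.52, 0],
    [0, 0, 1.4],
    [0, 0, 1.4],
    [0, 0, 1.4],
    [0, 0, 1.4],
    [0, 0, 1.4],
    [0, 0, 1.2],
    [0, 0, 0]
  ],
  "turn": [
    [0, 0, 0],
    [0, 0, 0],
    [0, 0, 0],
    [0, 0, 0],
    [0, 0, 0],
    [0, 0, 0],
    [0, 0, 0],
    [0, 0, 0]
  ]
}}

```text
t: 3.2
tcp_pos: [0.493, -0.1043, 0.1715]
eef_rot: [-3.138, -0.002, 1.892]
force: [-0.4, -0.1, -0.5]
gripper_width: 0.0699
grasp_force: 0.0
```

Call:
{"api": "jog_arm", "payload": {
  "hand": [5, 3, 1.5, 1.5, 1.5, 1.5, 1.5, 1.5],
  "offset": [
    [0, 0, 0],
    [0, 0, 0],
    [0, 0, 0],
    [0, 0, 0],
    [0, 0, 0],
    [0, 0, 0],
    [0, 0, 0],
    [0, 0, 0]
  ],
  "turn": [
    [0, 0, 0],
    [0, 0, 0],
    [0, 0, 0],
    [0, 0, 0],
    [0, 0, 0],
    [0, 0, 0],
    [0, 0, 0],
    [0, 0, 0]
  ],
  "newtons": 60
}}

```text
t: 4.0
tcp_pos: [0.4949, -0.105, 0.1753]
eef_rot: [3.14, 0.001, 1.892]
force: [-2.7, 0.7, 5.8]
gripper_width: 0.0233
grasp_force: 59.2
```

```bash
python3 - <<'E'
from h import *
s=state(); print({k:np.round(s[k],4) for k in("t","tcp_pos","eef_rot","force","torque","gripper_width","grasp_force","joint_positions")})
f=grab_frame("side"); cv2.imwrite("pics/s1.png",cv2.resize(f["image"][120:310,270:450],None,fx=3,fy=3))
E
```

```text
{'t': np.float64(4.0), 'tcp_pos': array([ 0.4949, -0.105 ,  0.1753]), 'eef_rot': array([3.1403e+00, 1.1000e-03, 1.8918e+00]), 'force': array([-2.7272,  0.6676,  5.7801]), 'torque': array([-0.0262,  0.3403, -0.0107]), 'gripper_width': np.float64(0.0233), 'grasp_force': np.float64(59.2211), 'joint_positions': array([-3.1020e-01, -9.4400e-02,  1.8187e+00, -2.0000e-04,  1.4156e+00,
       -6.3120e-01])}
```

View pics/s1.png

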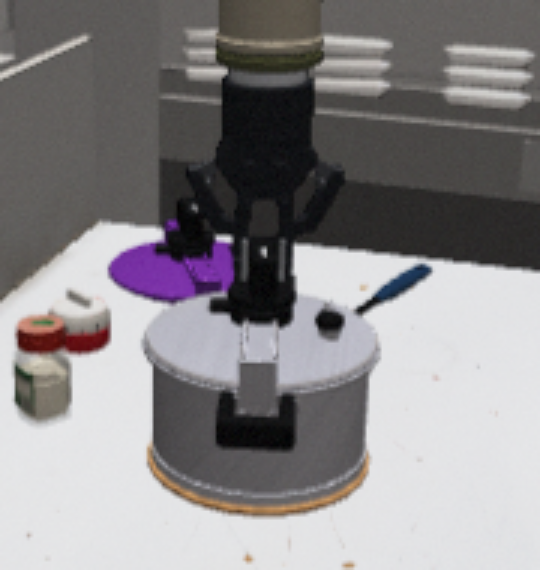

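The picture shows the fingers astride the bar at (262,270), just above the skirt. They press lightly on it (6 N), so I back off 4 mm while starting the turn.

Call:
{"api": "jog_arm", "payload": {
  "hand": [1.5, 1.5, 1.5, 1.5, 1.5, 1.5, 1.5, 1.5, 1.5, 1.5],
  "offset": [
    [0, 0, -0.4],
    [0, 0, 0],
    [0, 0, 0],
    [0, 0, 0],
    [0, 0, 0],
    [0, 0, 0],
    [0, 0, 0],
    [0, 0, 0],
    [0, 0, 0],
    [0, 0, 0]
  ],
  "turn": [
    [0, 0, 0],
    [0, 0, 0],
    [0, 0, -0.1],
    [0, 0, -0.1],
    [0, 0, -0.1],
    [0, 0, -0.1],
    [0, 0, -0.1],
    [0, 0, -0.1],
    [0, 0, -0.1],
    [0, 0, 0]
  ]
}}

```text
t: 5.05
tcp_pos: [0.4939, -0.1045, 0.1775]
eef_rot: [-3.141, -0.001, 2.593]
force: [0.3, -0.0, -5.4]
gripper_width: 0.0233
grasp_force: 63.5
```

```bash
python3 - <<'E'
from h import *
s=state(); print({k:np.round(s[k],4) for k in("t","tcp_pos","eef_rot","force","torque","gripper_width","grasp_force")})
E
```

```text
{'t': np.float64(5.05), 'tcp_pos': array([ 0.4939, -0.1045,  0.1775]), 'eef_rot': array([-3.1413e+00, -1.4000e-03,  2.5934e+00]), 'force': array([ 0.2912, -0.0231, -5.3565]), 'torque': array([-0.0077,  0.0047, -0.0484]), 'gripper_width': np.float64(0.0233), 'grasp_force': np.float64(63.4644)}
```

The wrist reads about -5.4 N, so I may be carrying the lid. I'll lower it to reseat it before passing the crest.

Call:
{"api": "jog_arm", "payload": {
  "hand": [1.5, 1.5, 1.5],
  "offset": [
    [0, 0, 0.2],
    [0, 0, 0.1],
    [0, 0, 0]
  ],
  "turn": [
    [0, 0, 0],
    [0, 0, 0],
    [0, 0, 0]
  ]
}}

```text
t: 5.35
tcp_pos: [0.4943, -0.1046, 0.1754]
eef_rot: [3.142, -0.0, 2.59]
force: [-1.6, 0.5, -2.4]
gripper_width: 0.0231
grasp_force: 63.9
```

```bash
python3 - <<'E'
from h import *
s=state(); print({k:np.round(s[k],4) for k in("t","tcp_pos","eef_rot","force","torque","gripper_width","grasp_force")})
f=grab_frame("top"); W=pts(f); np.save("t2.npy",W)
S=W[215:300,225:345].reshape(-1,3); S0=np.load("top0.npy")[215:300,225:345].reshape(-1,3)
for s in(S0,S):
  r=np.hypot(s[:,0]-.4942,s[:,1]+.1046); m=(r>.06)&(r<.095)&(s[:,2]>.11)&(s[:,2]<.135); print(m.sum(),np.median(s[m,2]),s[m,2].mean())
cv2.imwrite("pics/t2.png",cv2.resize(f["image"][215:300,225:345],None,fx=6,fy=6,interpolation=cv2.INTER_CUBIC))
E
```

```text
{'t': np.float64(5.35), 'tcp_pos': array([ 0.4943, -0.1046,  0.1754]), 'eef_rot': array([ 3.1415e+00, -1.0000e-04,  2.5904e+00]), 'force': array([-1.5989,  0.4669, -2.365 ]), 'torque': array([0.0725, 0.2852, 0.0466]), 'gripper_width': np.float64(0.0231), 'grasp_force': np.float64(63.9301)}
1370 0.13023753850987285 0.1300197518494666
727 0.13016182428395928 0.1298517981723831
```

View pics/t2.png

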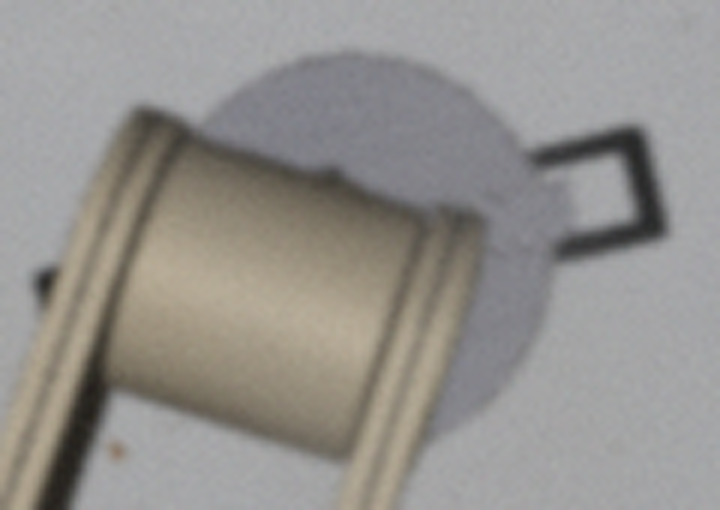

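The picture shows the lid still seated (height unchanged), with the right jaw sliding outward at (570,200). The jaws hold on to a z of 0.175, so I'll press down a little and turn on.

Call:
{"api": "jog_arm", "payload": {
  "hand": [1.5, 1.5, 1.5, 1.5, 1.5, 1.5, 1.5],
  "offset": [
    [0, 0, 0.15],
    [0, 0, 0],
    [0, 0, 0],
    [0, 0, 0],
    [0, 0, 0],
    [0, 0, 0],
    [0, 0, 0]
  ],
  "turn": [
    [0, 0, 0],
    [0, 0, -0.1],
    [0, 0, -0.1],
    [0, 0, -0.1],
    [0, 0, -0.1],
    [0, 0, 0],
    [0, 0, 0]
  ]
}}

```text
t: 6.1
tcp_pos: [0.4945, -0.1047, 0.1753]
eef_rot: [-3.142, 0.001, 2.991]
force: [-6.7, 3.1, 9.3]
gripper_width: 0.0232
grasp_force: 65.5
```

Call:
{"api": "jog_arm", "payload": {
  "hand": [1.5, 1.5, 1.5, 1.5],
  "offset": [
    [0, 0, 0],
    [0, 0, 0],
    [0, 0, 0],
    [0, 0, 0]
  ],
  "turn": [
    [0, 0, -0.04],
    [0, 0, -0.04],
    [0, 0, 0],
    [0, 0, 0]
  ]
}}

```text
t: 6.5
tcp_pos: [0.4949, -0.1048, 0.1753]
eef_rot: [-3.141, 0.002, 3.071]
force: [-4.0, 1.1, 7.6]
gripper_width: 0.0234
grasp_force: 65.3
```

```bash
python3 - <<'E'
from h import *
s=state(); print({k:np.round(s[k],4) for k in("t","tcp_pos","eef_rot","force","torque","gripper_width","grasp_force")})
E
```

```text
{'t': np.float64(6.5), 'tcp_pos': array([ 0.4949, -0.1048,  0.1753]), 'eef_rot': array([-3.1413e+00,  1.6000e-03,  3.0710e+00]), 'force': array([-4.0462,  1.1089,  7.6408]), 'torque': array([ 0.4341,  0.855 , -0.2214]), 'gripper_width': np.float64(0.0234), 'grasp_force': np.float64(65.2773)}
```

Call:
{"api": "jog_arm", "payload": {
  "hand": [1.5, 1.5, 1.5, 1.5],
  "offset": [
    [0, 0, 0],
    [0, 0, 0],
    [0, 0, 0],
    [0, 0, 0]
  ],
  "turn": [
    [0, 0, -0.04],
    [0, 0, -0.03],
    [0, 0, 0],
    [0, 0, 0]
  ]
}}

```text
t: 6.9
tcp_pos: [0.4951, -0.105, 0.1753]
eef_rot: [-3.141, 0.002, 3.139]
force: [-3.2, 1.2, 6.7]
gripper_width: 0.0231
grasp_force: 69.5
```

```bash
python3 - <<'E'
from h import *
s=state(); print({k:np.round(s[k],4) for k in("t","tcp_pos","eef_rot","force","torque","gripper_width","grasp_force")})
f=grab_frame("side"); cv2.imwrite("pics/s3.png",cv2.resize(f["image"][190:310,290:430],None,fx=4,fy=4,interpolation=cv2.INTER_CUBIC))
f=grab_frame("top"); cv2.imwrite("pics/t3.png",cv2.resize(f["image"][215:300,225:345],None,fx=6,fy=6,interpolation=cv2.INTER_CUBIC))
E
```

```text
{'t': np.float64(6.9), 'tcp_pos': array([ 0.4951, -0.105 ,  0.1753]), 'eef_rot': array([-3.1412e+00,  2.2000e-03,  3.1392e+00]), 'force': array([-3.2139,  1.1676,  6.6898]), 'torque': array([ 0.2668,  0.6355, -1.5382]), 'gripper_width': np.float64(0.0231), 'grasp_force': np.float64(69.5074)}
```

View pics/s3.png

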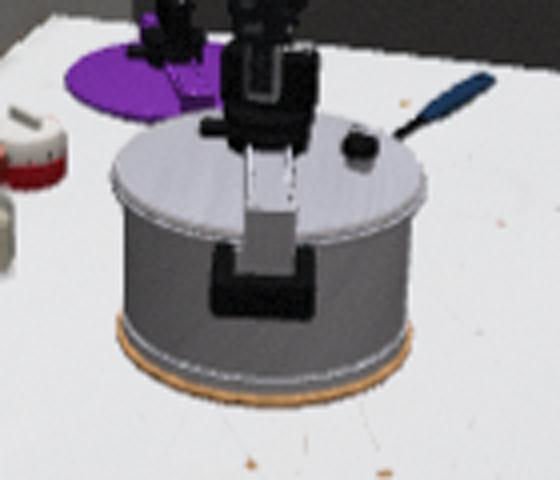

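View pics/t3.png

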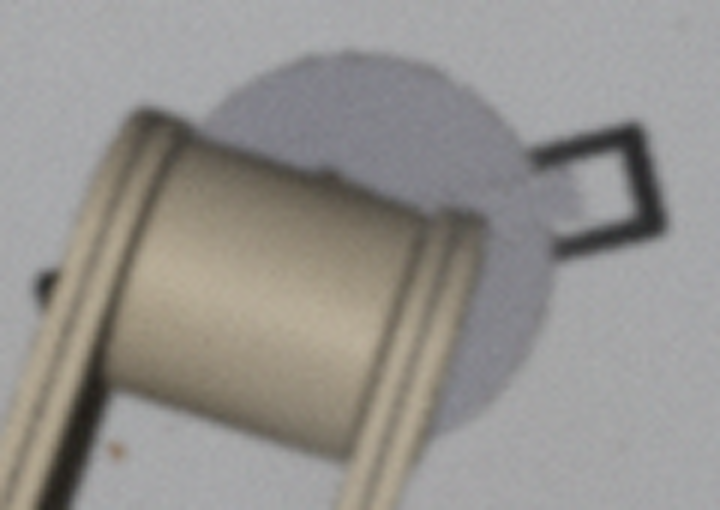

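The side and top pictures show the jaw fully out at (570,195) in the top crop, the lid seated and the pot unmoved on its trivet. The torque of -1.5 N·m means the stop is reached. I'll ease the torque, firm up the grip and lift.

Call:
{"api": "jog_arm", "payload": {
  "hand": [1.5, 1.5, 1.5, 1.5, 1.5, 1.5],
  "offset": [
    [0, 0, 0],
    [0, 0, 0],
    [0, 0, 0],
    [0, 0, -0.2],
    [0, 0, -0.2],
    [0, 0, 0]
  ],
  "turn": [
    [0, 0, 0.03],
    [0, 0, 0.025],
    [0, 0, 0],
    [0, 0, 0],
    [0, 0, 0],
    [0, 0, 0]
  ],
  "newtons": 100
}}

```text
t: 7.6
tcp_pos: [0.4943, -0.1046, 0.1774]
eef_rot: [3.141, -0.0, 3.087]
force: [0.7, -0.7, -5.8]
gripper_width: 0.0225
grasp_force: 97.9
```

```bash
python3 - <<'E'
from h import *
s=state(); print({k:np.round(s[k],4) for k in("t","tcp_pos","eef_rot","force","torque","gripper_width","grasp_force")})
E
```

```text
{'t': np.float64(7.6), 'tcp_pos': array([ 0.4943, -0.1046,  0.1774]), 'eef_rot': array([ 3.1415e+00, -4.0000e-04,  3.0866e+00]), 'force': array([ 0.7152, -0.7179, -5.8155]), 'torque': array([-0.0686,  0.0224, -0.0209]), 'gripper_width': np.float64(0.0225), 'grasp_force': np.float64(97.9472)}
```

Call:
{"api": "jog_arm", "payload": {
  "hand": [1.5, 1.5, 1.5, 1.5, 1.5, 1.5, 1.5, 1.5, 1.5, 1.5],
  "offset": [
    [0, 0, -0.2],
    [0, 0, -0.3],
    [0, 0, -0.5],
    [0, 0, -0.6],
    [0, 0, -0.7],
    [0, 0, -0.7],
    [0, 0, -0.7],
    [0, 0, -0.7],
    [0, 0, -0.7],
    [0, 0, -0.7]
  ],
  "turn": [
    [0, 0, 0],
    [0, 0, 0],
    [0, 0, 0],
    [0, 0, 0],
    [0, 0, 0],
    [0, 0, 0],
    [0, 0, 0],
    [0, 0, 0],
    [0, 0, 0],
    [0, 0, 0]
  ]
}}

```text
t: 8.6
tcp_pos: [0.4944, -0.1047, 0.2363]
eef_rot: [-3.142, 0.0, 3.087]
force: [-0.0, 0.1, -5.3]
gripper_width: 0.0224
grasp_force: 98.0
```

Call:
{"api": "jog_arm", "payload": {
  "hand": [1.5, 1.5, 1.5, 1.5, 1.5, 1.5, 1.5, 1.5, 1.5, 1.5],
  "offset": [
    [0, 0, -0.7],
    [0, 0, -0.7],
    [0, 0, -0.7],
    [0, 0, -0.7],
    [0, 0, -0.6],
    [0, 0, -0.4],
    [0, 0, -0.2],
    [0, 0, 0],
    [0, 0, 0],
    [0, 0, 0]
  ],
  "turn": [
    [0, 0, 0],
    [0, 0, 0],
    [0, 0, 0],
    [0, 0, 0],
    [0, 0, 0],
    [0, 0, 0],
    [0, 0, 0],
    [0, 0, 0],
    [0, 0, 0],
    [0, 0, 0]
  ]
}}

```text
t: 9.6
tcp_pos: [0.4942, -0.1046, 0.2752]
eef_rot: [3.141, -0.001, 3.087]
force: [-0.6, 0.4, -5.7]
gripper_width: 0.0225
grasp_force: 98.0
```

```bash
python3 - <<'E'
from h import *
s=state(); print({k:np.round(s[k],4) for k in("t","tcp_pos","eef_rot","force","torque","gripper_width","grasp_force")})
f=grab_frame("side"); cv2.imwrite("pics/s4.png",cv2.resize(f["image"][130:310,230:450],None,fx=3,fy=3,interpolation=cv2.INTER_CUBIC))
W=pts(grab_frame("top"))[190:310,215:350].reshape(-1,3); r=np.hypot(W[:,0]-.4942,W[:,1]+.1046)
m=(r<.097)&(r>.05)&(W[:,2]>.2)&(W[:,2]<.234); q=W[m]; A=np.c_[q[:,:2],np.ones(len(q))]; print(len(q),np.linalg.lstsq(A,q[:,2],rcond=None)[0],np.median(q[:,2]))
E
```

```text
{'t': np.float64(9.6), 'tcp_pos': array([ 0.4942, -0.1046,  0.2752]), 'eef_rot': array([ 3.1414e+00, -7.0000e-04,  3.0868e+00]), 'force': array([-0.5715,  0.3993, -5.6933]), 'torque': array([-0.0533, -0.0414, -0.0204]), 'gripper_width': np.float64(0.0225), 'grasp_force': np.float64(98.0088)}
965 [-0.00591431  0.0088865   0.2336496 ] 0.22955846460265383
```

View pics/s4.png

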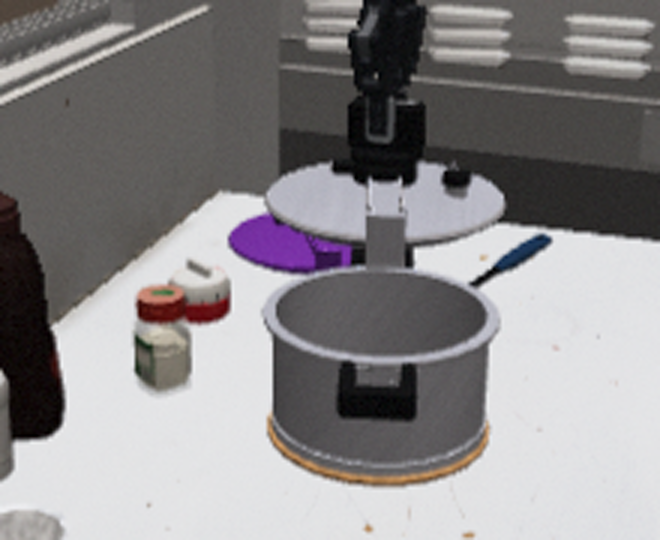

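The picture shows the lid hanging level at (385,205) above the open pot at (382,320), which is still on its trivet with the bystanders undisturbed. The lid is raised 10 cm and tilted less than 1°, so I'm handing in.

```bash
python3 -c "
from h import *
print(ticket.hand_in())"
```

```text
the job is handed in; nothing more can be done
None
```

The job is handed in: I turned the knob to its stop with the lid on the pot, and the lid is now held level about 10 cm above the rim, with the pot on its trivet and the timer, jar and shaker undisturbed, though the lid may have lifted about 2 mm before the jaws were fully open, after which I reseated it.

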